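# Seat a sensor probe in V-blocks and bolt it down

## Robot

A 6-joint arm with a two-finger parallel gripper is mounted at the origin on the work surface. World frame = base frame: x ahead of the robot, y to its left, z up, the work surface at z = 0. Lengths are in mm, angles in degrees, forces in N, time in s.
With the tool pointing down it reaches from about 325 to 925 mm from the base axis. Payload 3.1 kg.
Tool frame: the origin (TCP) lies at the very end of the fingers, on their centre line; the grasp point (between the pads) lies grasp_offset behind it (grasp_offset is the distance from the TCP to the grasp point, in mm); z points along the fingers, x is the direction in which the jaws open and shut, and the axes are right-handed (so a half turn about z gives the same grasp; the last joint's range is limited). The gripper opens to 85 mm and grips with 20 to 120 N. Pads are 22 mm wide; open, the fingers measure 114 mm over their backs; the gripper's body (76 mm by 85 mm) begins 54 mm behind the grasp point. The pads swing forward as they close: fully open they stand 13 mm farther back than shut.
Start: joints at [-70.657, 12.427, 92.441, -0, 75.132, -6.429], TCP at [271.763, -562.836, 231.3] pointing down, gripper open.
Joint ranges: [-157.48, 157.48], [-44.54, 120.13], [17.64, 146.25], [-64.5, 244.5], [7.68, 150.69], [-147.95, 147.95]. Speed limits (degrees/s): [159.86, 159.86, 180, 180, 180, 180].

## Interface

Orientations are given as [roll, pitch, yaw] about the fixed x, y, z axes, in that order (R = Rz(yaw) Ry(pitch) Rx(roll)).
In Python, from station import * gives the robot as it stands. Calls block until the motion is done:
- goto(position, orientation): joint-space move of the TCP to a pose.
- move_l(position, attitude=None, speed=150): straight line of the TCP; attitude=None keeps the orientation; speed is the mean speed in mm/s.
- move_j(angles): joint-space move.
- grip(opening, squeeze=None): finger opening in mm; squeeze is the grip in N (None keeps the last); returns when the fingers have stopped.
- wait(seconds).
- solve_ik(position, orientation): joint angles nearest the present ones, or None.
- get_obs(): the state.
- get_image(name): name is "scene" or "top" or "wrist"; returns the picture (420x560x3 uint8, red, green, blue); there is no depth.
- get_calibration(name): a dict with "fx", "fy", "cx", "cy" (pixels), "R" (3x3) and "t" (3): a world point X has camera coordinates R X + t; the wrist camera has in their place "mount" (4x4, takes a point from camera to tool coordinates, whose origin is the TCP and whose axes are the tool frame's). Camera axes: x right, y down, z forward; pixel columns grow to the right and rows downward; lengths in mm; the calibration is good to about 2 mm. A picture is of the moment at which its call begins: read the wrist's pose just before it. get_calibration takes no time and is no camera call.
A pose or a line that the arm cannot do raises Unreachable and nothing moves.
- sign_off(): hands the job in, once; it reports no verdict.
Trained networks look in the newest picture that a camera, given by its name, has taken for a name from the list of things; names that differ only in an ending like _2 or _b are one class to them, and where a whole thing is asked for, a point or a joint stands for the part that bears it (a point fixed in the world has none). Each returns a list of dicts, best first, with "score" (0 to 1); they miss things now and then, are a little off and sometimes report something else, mostly with a low value. They report only what shows in the picture. A call takes as long as a camera call. They do not tell look-alikes from the thing itself.
- spot_in(name, camera): "extent" ([centre column, centre row, width, height] in pixels, round what is visible of it).
- regions_of(name, camera): "region" (420x560 bool, what is visible of it) and "extent" ([centre column, centre row, width, height] in pixels, round what is visible of it).
The state is a dict: "t": time; "joint_pos": joint angles; "qvel": joint speeds; "effort": joint torques, N m; "tcp_pos": TCP position; "ee_rot": TCP orientation; "wrist_force": force on the tool from outside, world axes, zero at the start; "moment": the same for the moment, N m; "grip_width": finger opening in mm.
Only numpy, scipy, OpenCV 4.12 (cv2) and the standard library are available. Lean on these libraries where they do the work, as an engineer would, in place of code of your own. Each camera call takes 0.05 s, during which the arm holds its last target.

## Task

Lower the steel probe gently into the two V-blocks of the calibration station and let go of it, with its red hex cap at the open front end, clear of the front block, and the tube centred lengthwise over the two blocks. Then, using the blue-handled hooked rod and never the gripper itself, catch the yellow post between the two housings and pull the hold-down bolt fully home over the tube. Finally lay the hooked rod back down on the bench, clear of the station; leave everything else where it is.

Things in the scene. Friction and masses are not known exactly. Their poses are not given: they have to be found in the camera images.
- probe_mid (a point): Middle of the loose steel probe, on its axis, 21 mm above the bench as it lies: a round tube 40 mm in diameter, 150 mm long in all. Its x axis runs along the tube. The 18 mm at the -x end is a red hexagonal cap, 42 mm across flats, 48 across corners (keeps it from rolling); the +x end is plain with a black band. 0.3 to 0.55 kg.
- probe_cap (a point): Centre of the outer face of the probe's red hex cap: 75 mm from the middle, on the probe's axis.
- seat (a point): Where the probe's middle belongs: on the axis of the station's two 90-degree V-blocks, 55 mm above the bench. x runs along the V, from the open front end (cap side) towards the housings ('behind'); z is up. Each steel V-block is 22 mm long, centred 36 mm before and behind this point: an open gap of 50 mm between them takes the fingers. The fixed station varies in place and yaw.
- v_mouth (a point): Top centre of the front V-block, between its lips: 36 mm before the seat point, 51 mm above the bench. The V mouths are 48 mm wide, the blocks 72 mm. In the gap between the blocks is only the station's base plate, 10 mm thick, 220 mm wide, reaching from 75 mm before to 250 mm behind the seat point.
- slot (a point): Centre of the slot's mouth, level with the housing tops: 105 mm behind the seat point, 200 mm above the bench; axes as the seat. Two fixed instrument housings, each 70 mm wide and 145 mm long, stand left and right of a slot 80 mm wide, open at the top and both ends and in line with the V. In the slot lies a white bed 44 mm wide, 78 mm above the bench.
- bolt_post (a point): Middle of the upright yellow post on the hold-down bolt, in the slot: 12 mm in diameter, from 86 to 118 mm above the bench (this point at 102), 175 mm behind the seat point when the bolt is open. The bolt is a flat bar 24 mm wide, from 78 to 86 mm above the bench; its nose lies 87 mm in front of the post. It moves along the seat's x axis.
- bolt (a joint): Travel of the hold-down bolt in m: 0 fully open (nose 88 mm behind the seat point), 0.06 fully home at its stop (nose 28 mm behind the seat point, 3 mm above a seated tube). It grows as the post is pulled along the seat's -x, towards the front. About 3 N of friction; it stays where it is left. Starts at 0 to 0.01.
- hook_grip (a point): Centre of the loose hooked rod's blue handle: 90 mm long (x), 24 wide (y), 36 high (z), this point 18 mm up as it lies. An 8 mm steel rod runs level at this height from its +x end to x = 180 mm, bends square to +y for 36 mm and ends in a 10 mm lip turned back. 0.16 to 0.26 kg, balanced in the handle's front half. Lies on one side of the station, the probe on the other.
- hook_end (a point): Middle of the hook's crossbar (centre line): 180 mm ahead of the handle centre along its x axis and 18 mm to its +y; the post fits in the 28 mm wide pocket here, on the handle side of the crossbar.
- spray: Bystander: closed green bottle, 68 mm in diameter, 190 mm tall; origin under its centre.
- meter: Bystander: grey hand multimeter lying flat, 150 x 75 x 34 mm; origin under its centre.
- screw_tray: Bystander: open blue divided tray, 120 x 90 x 35 mm; origin under its centre.
- jar: Bystander: small clear jar with black lid, 48 mm in diameter, 55 mm tall; origin under its centre.
- spool: Bystander: copper-coloured ring, 60 mm across, 30 mm tall; origin under its centre.
- driver: Bystander: screwdriver with black handle lying flat; origin under its middle.
- logger: Bystander: white logger enclosure, 110 x 85 x 45 mm; origin under its centre.
- carton: Bystander: small cardboard carton, 90 x 70 x 55 mm; origin under its centre.
Things that resemble listed ones, but are neither listed nor needed, are in the scene too. What is shaped like the part that bears probe_mid but orange is not meant. Leave any purple look-alike of the part that bears hook_grip alone.

How it is judged:
By the outcome, as a careful person would: the job done as asked, in the order asked, and still so for the second after the job is handed in, with the robot touching nothing.
It also fails if it takes over 72 s, if anything falls off the work surface, if the arm or the gripper's body presses on something with over 40 N, if the wrist force passes 120 N, or if a joint passes its speed limit or range.

## Working session

There is one attempt and no reset: what is moved stays moved. The work goes in short steps, each a Python script; the robot and the scene stay as the last script left them, time stands still between calls to the robot, and variables do not carry over. Pictures are saved under pics/ and viewed, and the job is handed in when it is done.

```bash
ls; mkdir -p pics; python3 - <<'E'
from station import *
import cv2
print(get_obs())
for n in ["scene","top","wrist"]:
    im=get_image(n); cv2.imwrite(f"pics/{n}0.png",im[:,:,::-1])
    print(n,get_calibration(n))
print(get_obs()["t"])
E
```

```text
pics
{'t': 0.0, 'joint_pos': array([-7.06573998e+01,  1.24784638e+01,  9.25272583e+01,  3.11793652e-03,
        7.51319777e+01, -6.42926993e+00]), 'qvel': array([ 0.09489821,  0.0183094 , -0.02633676, -0.07435354,  0.01906698,
        0.06382616]), 'effort': array([-5.23257550e-04, -3.96851599e+01, -3.03850400e+01, -2.37047507e-04,
        9.63294588e-03,  4.20711530e-06]), 'tcp_pos': array([ 271.50341866, -562.05727165,  229.96092082]), 'ee_rot': array([-1.79981588e+02,  1.36496624e-01, -6.42289116e+01]), 'wrist_force': array([-0.2605234 ,  0.28514578, -0.28654088]), 'moment': array([-0.00576402,  0.01877299, -0.02393341]), 'grip_width': 85.29828715412313}
scene {'fx': 535.7546796882833, 'fy': 535.7546796882833, 'cx': 278.1973833409574, 'cy': 203.30323500427838, 'R': array([[ 0.56767606,  0.82324503, -0.00339391],
       [ 0.61129766, -0.42427998, -0.66805813],
       [-0.5514155 ,  0.37716592, -0.74410134]]), 't': array([-267.5860499 , -198.29105262, 1926.76004673])}
top {'fx': 510.7477343232098, 'fy': 510.7477343232098, 'cx': 270.5149390409618, 'cy': 211.2901171321159, 'R': array([[ 0.00119179, -0.9999983 ,  0.00140616],
       [-0.98341366, -0.00142706, -0.18137129],
       [ 0.18137299, -0.00116668, -0.98341369]]), 't': array([  -5.0622962 ,  475.74028874, 1716.10101425])}
wrist {'fx': 303.94936162825377, 'fy': 303.94936162825377, 'cx': 283.5549201410803, 'cy': 210.6205026047267, 'mount': array([[ 9.99999959e-01,  3.67580812e-05,  2.83743962e-04,
        -2.09316777e-01],
       [-1.09004365e-04,  9.65866664e-01,  2.59039717e-01,
        -6.58717293e+01],
       [-2.64537031e-04, -2.59039737e-01,  9.65866629e-01,
        -1.42765236e+02],
       [ 0.00000000e+00,  0.00000000e+00,  0.00000000e+00,
         1.00000000e+00]])}
0.15
```

View pics/scene0.png

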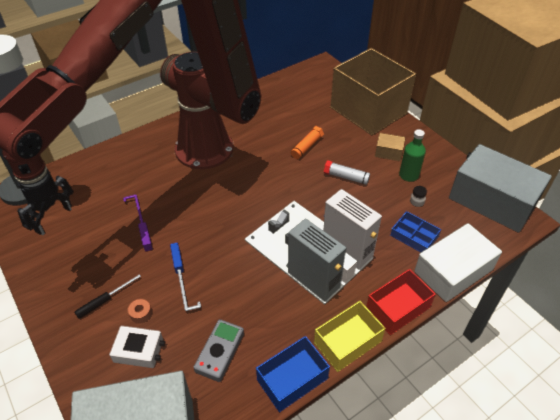

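View pics/top0.png

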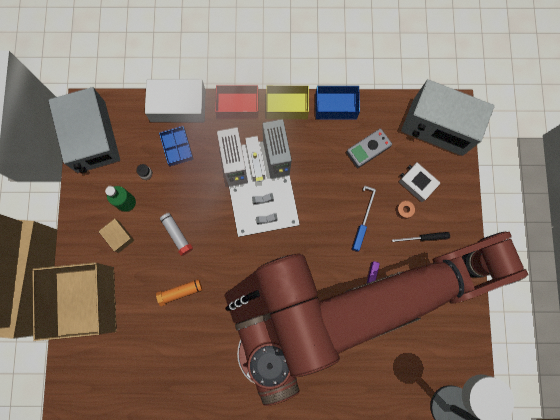

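View pics/wrist0.png

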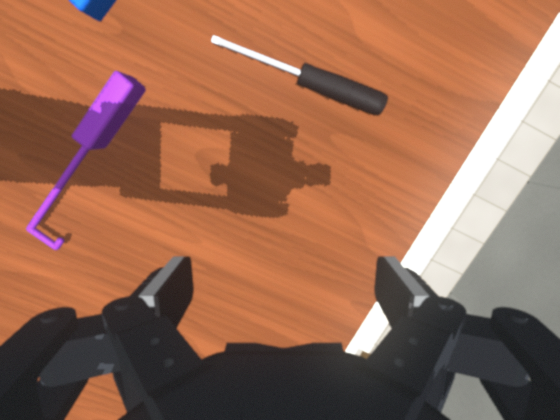

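```bash
python3 - <<'E'
from station import *
import station, cv2, numpy as np
print([n for n in dir(station) if n[0]!='_']); print(grasp_offset)
for cam,b in [("top",(150,110,400,310)),("scene",(100,120,400,320))]:
    im=get_image(cam)
    for n in ["probe_mid","probe_cap","seat","v_mouth","slot","bolt_post","hook_grip","hook_end"]:
        print(cam,n,[(np.round(d["extent"],1).tolist(),round(d["score"],2)) for d in spot_in(n,cam)[:3]])
    c=im[b[1]:b[3],b[0]:b[2],::-1]
    cv2.imwrite(f"pics/{cam}_crop.png",cv2.resize(c,None,fx=2.6,fy=2.6,interpolation=cv2.INTER_CUBIC))
print(get_obs()["t"])
E
```

```text
['Unreachable', 'get_calibration', 'get_image', 'get_obs', 'goto', 'grasp_offset', 'grip', 'move_j', 'move_l', 'regions_of', 'sign_off', 'solve_ik', 'spot_in', 'wait']
18.700000000000003
top probe_mid [([180.4, 290.6, 40.9, 24.9], 0.78), ([176.2, 235.3, 28.3, 42.2], 0.68)]
top probe_cap [([177.4, 232.4, 29.0, 40.9], 0.97), ([179.4, 295.4, 49.4, 28.3], 0.68)]
top seat [([258.9, 176.4, 83.0, 119.0], 0.93)]
top v_mouth [([258.6, 177.0, 79.8, 115.6], 0.89)]
top slot [([256.9, 177.4, 82.4, 119.9], 0.75)]
top bolt_post [([255.9, 166.7, 9.9, 31.2], 0.74), ([177.3, 145.9, 29.8, 36.1], 0.37)]
top hook_grip [([363.6, 220.6, 20.4, 65.1], 0.85), ([372.9, 272.0, 11.1, 20.3], 0.63)]
top hook_end [([375.6, 271.9, 8.9, 20.2], 0.72), ([362.8, 216.6, 22.7, 61.1], 0.69)]
scene probe_mid [([307.9, 142.3, 32.5, 29.1], 0.81), ([345.2, 174.1, 46.4, 19.3], 0.76)]
scene probe_cap [([305.8, 144.8, 33.9, 30.5], 0.78), ([345.8, 174.3, 44.2, 18.6], 0.55), ([313.6, 246.2, 137.0, 113.7], 0.3)]
scene seat [([312.8, 248.2, 134.7, 112.3], 0.92), ([414.9, 154.8, 25.0, 51.7], 0.36)]
scene v_mouth [([312.8, 245.1, 133.2, 112.0], 0.75)]
scene slot [([313.5, 244.6, 133.7, 113.5], 0.96)]
scene bolt_post []
scene hook_grip [([186.2, 278.1, 31.1, 66.4], 0.76), ([138.2, 223.2, 29.5, 59.2], 0.6), ([415.7, 231.9, 48.2, 36.3], 0.44)]
scene hook_end [([187.4, 276.9, 28.1, 71.8], 0.84), ([138.5, 224.9, 31.4, 55.1], 0.77)]
1.05
```

View pics/top_crop.png

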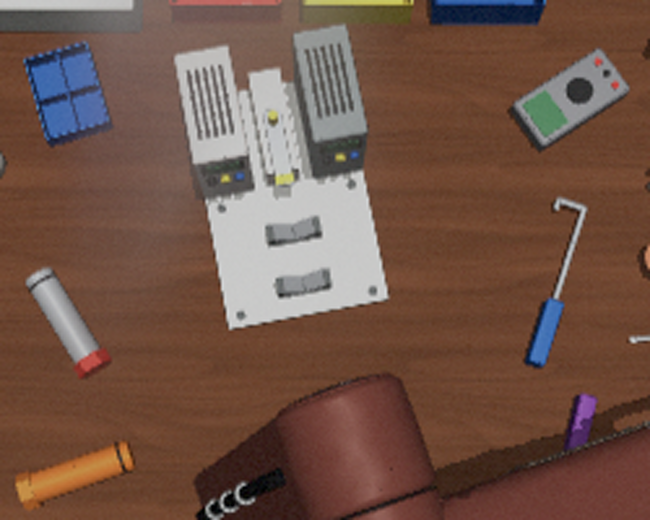

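View pics/scene_crop.png

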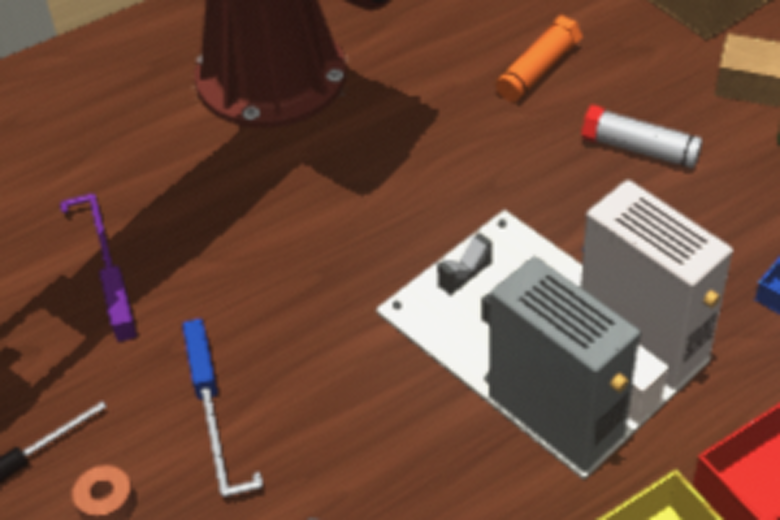

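Candidates: probe is silver with a red cap at top (176,235) / scene (345,174). The orange look-alike is at top (180,291) / scene (308,142). Hook is blue at top (363,220) / scene (186,278). The purple one is at top (373,272) / scene (138,224). I'll take the silver probe and the blue hook. Next I'll compute coarse positions from both views.

```bash
cat > h.py <<'E'
from station import *
import numpy as np, cv2
from scipy.spatial.transform import Rotation as Ro
def cam(name, obs=None):
    c=get_calibration(name)
    K=np.array([[c["fx"],0,c["cx"]],[0,c["fy"],c["cy"]],[0,0,1]])
    if "mount" in c:
        T=np.eye(4); T[:3,:3]=Ro.from_euler("xyz",obs["ee_rot"],degrees=True).as_matrix(); T[:3,3]=obs["tcp_pos"]
        W=T@c["mount"]; R=W[:3,:3].T; t=-R@W[:3,3]
    else: R,t=np.array(c["R"]),np.array(c["t"])
    return K,R,t
def ray(c,px):
    K,R,t=c; d=R.T@np.linalg.solve(K,[px[0],px[1],1]); return -R.T@t,d/np.linalg.norm(d)
def onz(c,px,z):
    o,d=ray(c,px); return o+d*(z-o[2])/d[2]
def tri(obsv):
    A=np.zeros((3,3));b=np.zeros(3)
    for c,p in obsv:
        o,d=ray(c,p);M=np.eye(3)-np.outer(d,d);A+=M;b+=M@o
    X=np.linalg.solve(A,b); return X,[np.linalg.norm(np.cross(X-ray(c,p)[0],ray(c,p)[1])) for c,p in obsv]
def proj(c,X):
    K,R,t=c; p=K@(R@np.asarray(X)+t); return p[:2]/p[2]
def shot(name,fn,scale=1.4):
    o=get_obs(); im=get_image(name); cv2.imwrite(fn,cv2.resize(im[:,:,::-1],None,fx=scale,fy=scale)); np.savez(fn[:-4],im=im,tcp=o["tcp_pos"],rot=o["ee_rot"])
    return o,im
def att(yaw,tilt=0):
    """tool down, jaw axis perpendicular to heading 'yaw'; tool y = back along -heading; tilt leans the gripper backwards (tool z gets +heading component)"""
    h=np.array([np.cos(np.radians(yaw)),np.sin(np.radians(yaw)),0]); 
    z=np.array([0,0,-1.])*np.cos(np.radians(tilt))+h*np.sin(np.radians(tilt))
    x=np.cross([0,0,1.],h)*-1  # right of heading
    y=np.cross(z,x)
    return Ro.from_matrix(np.c_[x,y,z]).as_euler("xyz",degrees=True), z
E
python3 - <<'E'
from h import *
o=get_obs(); r,z=att(-64.2+90); print(r,o["ee_rot"])
T=cam("top");S=cam("scene")
def tc(x,y): return (150+x/2.6,110+y/2.6)
def sc(x,y): return (100+x/2.6,120+y/2.6)
P=lambda n,a,z: print(n,onz(T,tc(*a),z).round(1))
P("capend",(93,367),21);P("plainend",(38,275),21)
P("hgrip rear",(537,363),18);P("hgrip front",(552,302),18);P("bend",(583,207),18);P("lip",(557,203),18)
P("vfront L/R top",(278,282),51);P("vfront R",(328,277),51);P("vrear L",(267,232),51);P("vrear R",(319,226),51)
P("plate FL",(230,328),10);P("plate FR",(388,298),10)
P("post top",(273,113),118);P("HL top corner FL",(195,165),200);P("HL FR",(246,158),200);P("HR FL",(312,140),200);P("HR FR",(366,133),200)
P("HL bk L",(175,55),200);P("HR bk R",(346,28),200)
print(tri([(T,tc(230,328)),(S,sc(504,210))]),tri([(T,tc(388,298)),(S,sc(378,310))]))
for yaw in (0,8,25): 
  for tilt in (0,20,30):
    r,_=att(yaw,tilt); print(yaw,tilt,[solve_ik([520,0,60],r),solve_ik([460,280,20],r)])
E
```

```text
[180.    0.  -64.2] [-1.79998839e+02  2.25112396e-03 -6.42282912e+01]
capend [340.  286.9  21. ]
plainend [463.5 364.4  21. ]
hgrip rear [ 346.5 -301.3   18. ]
hgrip front [ 428.3 -323.8   18. ]
bend [ 558.7 -369.9   18. ]
lip [ 564.2 -334.8   18. ]
vfront L/R top [449.3  42.   51. ]
vfront R [456.1 -23.8  51. ]
vrear L [516.5  57.   51. ]
vrear R [524.8 -11.9  51. ]
plate FL [393.8 107.   10. ]
plate FR [ 434.7 -104.9   10. ]
post top [659.9  48.1 118. ]
HL top corner FL [568.9 140.5 200. ]
HL FR [577.8  78.3 200. ]
HR FL [600.7  -2.4 200. ]
HR FR [609.7 -68.7 200. ]
HL bk L [709.6 167.7 200. ]
HR bk R [745.1 -44.6 200. ]
(array([395.82305837, 110.04936855,   7.09137538]), [np.float64(3.3108476615710667), np.float64(3.3108476615710485)]) (array([ 437.26733673, -102.57812564,    2.79633073]), [np.float64(3.0880857960479307), np.float64(3.088085796048048)])
0 0 [array([-7.73638004e+00,  1.23191129e+01,  1.13193235e+02, -2.54444375e-14,
        5.44876517e+01,  8.22636200e+01]), array([ 2.38598670e+01,  1.82241296e+01,  1.11200348e+02, -2.54444375e-14,
        5.05755219e+01,  1.138598
[... 936 characters left out ...]
562939,
        16.97827105, 147.72857767])]
25 0 [array([-7.73638004e+00,  1.23191129e+01,  1.13193235e+02, -2.54444375e-14,
        5.44876517e+01,  5.72636200e+01]), array([ 2.38598670e+01,  1.82241296e+01,  1.11200348e+02, -2.54444375e-14,
        5.05755219e+01,  8.88598670e+01])]
25 20 [array([-15.31981962,   3.841677  , 125.60325687,  21.56381525,
        37.02262507,  33.91668476]), array([ 23.58352723,   9.71129474, 125.04135626,   1.1353702 ,
        25.25731725,  87.64206524])]
25 30 [array([-19.97090598,   1.84997549, 131.10351624,  41.97434625,
        31.89550141,  11.76400745]), array([ 23.40483942,   7.76568747, 131.20625411,   4.15845015,
        11.06609094,  84.53706771])]
```

```bash
cat >> h.py <<'E'
def att(yaw,tilt=0,flip=True):
    """tool down; flip=True: tool y along heading (camera behind). tilt leans the gripper body back along -heading"""
    h=np.array([np.cos(np.radians(yaw)),np.sin(np.radians(yaw)),0])
    z=np.array([0,0,-1.])*np.cos(np.radians(tilt))+h*np.sin(np.radians(tilt))
    y=h*np.cos(np.radians(tilt))+np.array([0,0,1.])*np.sin(np.radians(tilt))
    if not flip: y=-y
    return Ro.from_matrix(np.c_[np.cross(y,z),y,z]).as_euler("xyz",degrees=True), z
E
python3 - <<'E'
from h import *
for n,p,yaw in [("hookv",[430,-325,220],-17),("st",[486,15,300],10.7),("pr",[402,326,220],32)]:
  for fl in (True,False):
    for ti in (0,20): print(n,fl,ti,solve_ik(p,att(yaw,ti,fl)[0]))
for p in ([486,15,40],[402,326,5]):print(solve_ik(p,att(10.7 if p[1]<100 else 32,20)[0]))
goto([430,-325,220],att(-17)[0]); o,_=shot("wrist","pics/hookA.png")
for n in ("hook_grip","hook_end"): print(n,[(np.round(d["extent"],1).tolist(),round(d["score"],2)) for d in spot_in(n,"wrist")[:3]])
move_l([400,-300,150]); shot("wrist","pics/hookB.png"); print(get_obs()["t"])
E
```

```text
hookv True 0 [ -44.54453299    2.52282187  104.72049794    0.           72.75668019
 -117.54453299]
hookv True 20 [ -50.81558307   -9.04296941  117.75986098   13.40255519   55.20275795
 -129.93155536]
hookv False 0 [-44.54453299   2.52282187 104.72049794   0.          72.75668019
  62.45546701]
hookv False 20 [-50.81558307  -9.04296941 117.75986098  13.40255519  55.20275795
  50.06844464]
st True 0 [  -6.50948558   -7.85582459  106.03664711    0.           81.81917747
 -107.20948558]
st True 20 [ -11.15939151  -21.75526969  118.91094363    8.11732437   64.40480494
 -114.18142983]
st False 0 [-6.50948558e+00 -7.85582459e+00  1.06036647e+02 -2.54444375e-14
  8.18191775e+01  7.27905144e+01]
st False 20 [-11.15939151 -21.75526969 118.91094363   8.11732437  64.40480494
  65.81857017]
pr True 0 [ 3.12672534e+01 -1.79804637e-01  1.07471947e+02 -2.54444375e-14
  7.27078572e+01 -9.07327466e+01]
pr True 20 [ 31.08047859 -13.08166879 121.10799436   0.39921254  51.97672071
 -91.10998621]
pr False 0 [ 3.12672534e+01 -1.79804637e-01  1.07471947e+02 -2.54444375e-14
  7.27078572e+01  8.92672534e+01]
pr False 20 [ 31.08047859 -13.08166879 121.10799436   0.39921254  51.97672071
  88.89001379]
[ -11.15939151    1.0447767   131.55490453   14.9521066    29.57489422
 -123.73112448]
[ 31.08047859   9.54094285 127.75489644   0.81465221  22.70859456
 -91.61558423]
hook_grip [([211.0, 45.1, 35.6, 90.3], 0.67), ([295.5, 203.5, 35.7, 188.7], 0.56)]
hook_end [([295.8, 203.5, 39.5, 193.6], 0.92), ([211.4, 46.5, 37.6, 90.1], 0.78)]
3.625
```

View pics/hookA.png

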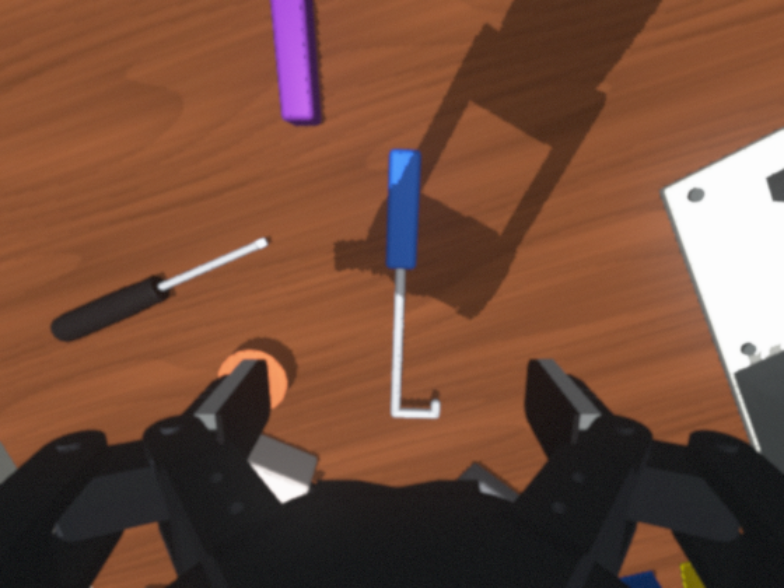

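View pics/hookB.png

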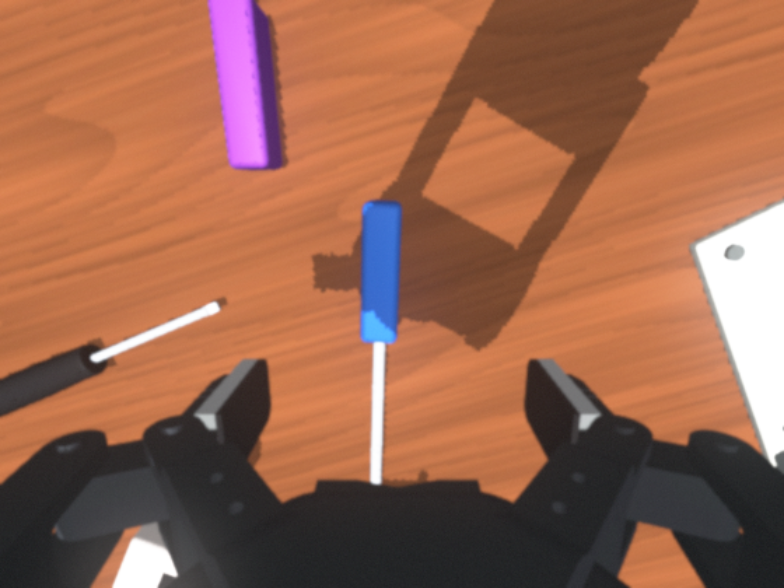

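```bash
python3 - <<'E'
from h import *
def C(f):
    d=np.load(f); return cam("wrist",{"tcp_pos":d["tcp"],"ee_rot":d["rot"]})
A=C("pics/hookA.npz");B=C("pics/hookB.npz")
for n,a,b in [("rear",(405.5,151),(382,203)),("front",(401,267),(379,341.5))]:
    a=np.array(a)/1.4;b=np.array(b)/1.4
    print(n,tri([(A,a),(B,b)]),onz(A,a,36),onz(B,b,36))
for n,a in [("bend",(396.5,413)),("cross mid",(416,413)),("lip",(436,405))]: print(n,onz(A,np.array(a)/1.4,18).round(1))
# station & probe views
goto([400,0,330],att(10.7)[0]); shot("wrist","pics/stA.png")
print(solve_ik([440,60,300],att(10.7)[0]))
move_l([440,60,300],speed=250); shot("wrist","pics/stB.png"); print(get_obs()["t"])
E
```

```text
rear (array([ 348.82270783, -293.80694112,   26.03711454]), [np.float64(0.39596532324508327), np.float64(0.3959653232451573)]) [ 349.63543659 -293.87616045   36.        ] [ 348.16626534 -293.61358606   36.        ]
front (array([ 431.14429506, -321.97186988,   35.72138919]), [np.float64(0.10079745383920202), np.float64(0.10079745383923688)]) [ 431.03411333 -322.04200689   36.        ] [ 431.10078274 -321.84439465   36.        ]
bend [ 562.3 -366.    18. ]
cross mid [ 567.5 -349.1   18. ]
lip [ 565.  -329.6   18. ]
[  -1.30431384  -13.60165203  110.8897748     0.           82.71187723
 -102.00431384]
5.5
```

View pics/stA.png

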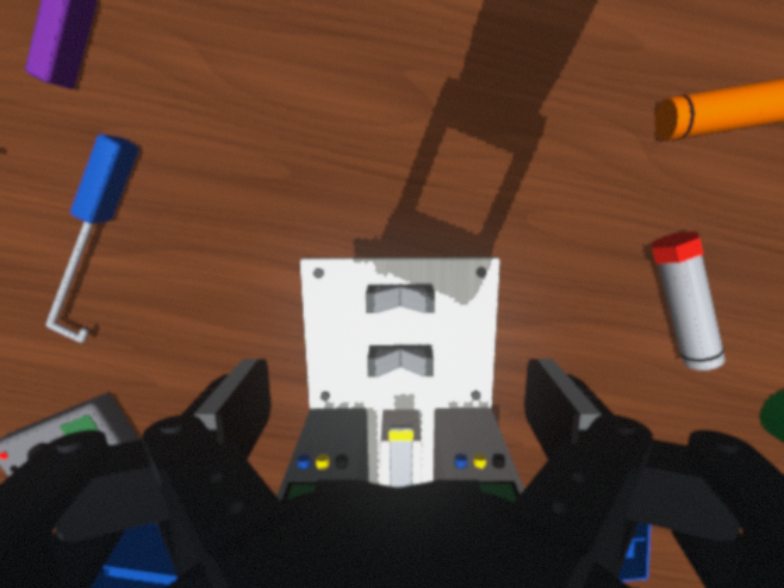

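View pics/stB.png

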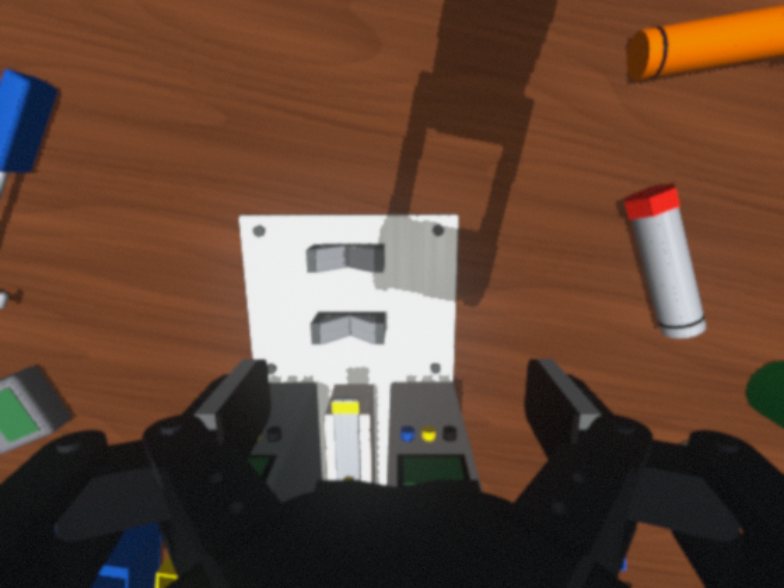

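```bash
python3 - <<'E'
import numpy as np,cv2
for f,(x0,y0,x1,y1) in [("stA",(205,175,365,350)),("stB",(165,145,335,345))]:
    im=np.load(f"pics/{f}.npz")["im"][y0:y1,x0:x1,::-1]; im=cv2.resize(im,None,fx=3.4,fy=3.4,interpolation=cv2.INTER_CUBIC)[:600]; im=np.clip(im.astype(float)*.8,0,255).astype(np.uint8)
    cv2.imwrite(f"pics/{f}_c.png",im)
E
```

```text
(no output)
```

View pics/stA_c.png

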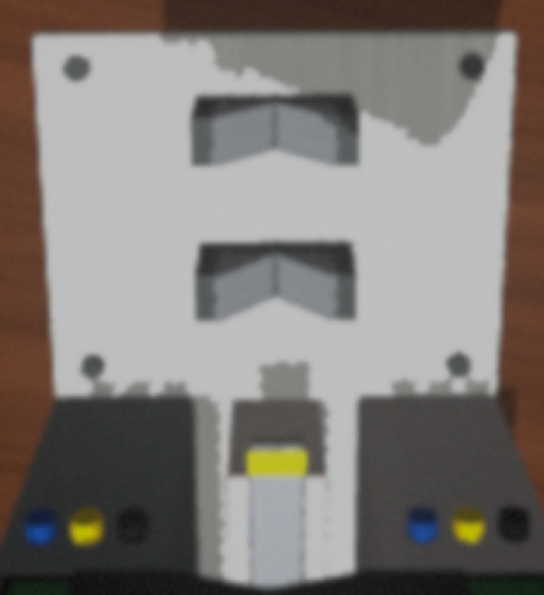

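View pics/stB_c.png

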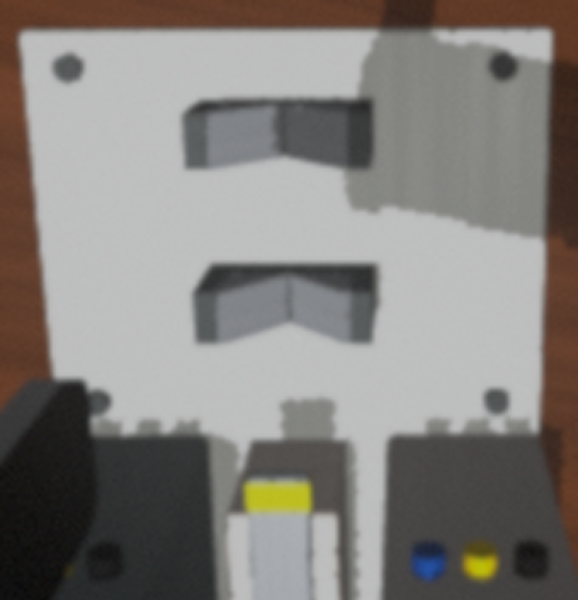

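```bash
python3 - <<'E'
from h import *
def C(f):
    d=np.load(f); return cam("wrist",{"tcp_pos":d["tcp"],"ee_rot":d["rot"]})
A=C("pics/stA.npz");B=C("pics/stB.npz")
a=lambda x,y:(205+(x+.5)/3.4-.5,175+(y+.5)/3.4-.5)
b=lambda x,y:(165+(x+.5)/3.4-.5,145+(y+.5)/3.4-.5)
D={"fR":((192,165),(185,168)),"fL":((358,165),(372,168)),"rR":((196,320),(194,342)),"rL":((356,320),(373,342)),
"pFR":((33,35),(21,31)),"pFL":((517,35),(552,31))}
E={}
for n,(p,q) in D.items():
    z=10 if n[0]=="p" else 51
    X,r=tri([(A,a(*p)),(B,b(*q))]); xa,xb=onz(A,a(*p),z),onz(B,b(*q),z); E[n]=(xa+xb)/2
    print(n,X.round(1),np.round(r,1),xa.round(1),xb.round(1))
f=(E["fR"]+E["fL"])/2; r=(E["rR"]+E["rL"])/2; p=(E["pFR"]+E["pFL"])/2
print(f,r,np.linalg.norm(r-f),p)
yaws=[np.degrees(np.arctan2(*(r-f)[[1,0]]))]+[np.degrees(np.arctan2(-v[0],v[1])) for v in (E["fL"]-E["fR"],E["rL"]-E["rR"],E["pFL"]-E["pFR"])]
print(yaws)
y=np.radians(np.mean(yaws)); h=np.array([np.cos(y),np.sin(y),0])
print("seat",f+25*h, r-47*h, p+75*h)
# top-cam check of those
T=cam("top"); S=cam("scene")
for n in E: print(n,proj(T,E[n]).round(1),proj(S,E[n]).round(1))
E
```

```text
fR [471.4 -20.1  51.3] [0.1 0.1] [471.4 -20.   51. ] [471.6 -20.2  51. ]
fL [459.6  50.6  45.4] [0.3 0.3] [458.3  49.6  51. ] [458.2  50.7  51. ]
rR [539.6  -6.4  56.3] [0. 0.] [542.2  -6.3  51. ] [541.9  -7.1  51. ]
rL [528.7  63.7  51.3] [0.3 0.3] [529.1  63.6  51. ] [528.5  63.8  51. ]
pFR [ 437.5 -102.1    7.7] [0.1 0.1] [ 437.1 -101.8   10. ] [ 437.  -101.3   10. ]
pFL [396.4 113.4  11. ] [0.1 0.1] [396.6 113.6  10. ] [396.4 113.5  10. ]
[464.86317665  15.01944122  51.        ] [535.44238752  28.50789654  51.        ] 71.85654761116551 [416.79820532   6.02892201  10.        ]
[np.float64(10.819385800249439), np.float64(10.68411913678312), np.float64(10.686270945734082), np.float64(10.68219925521665)]
seat [489.42703763  19.66882113  51.        ] [489.26232887  19.7670623   51.        ] [490.48978827  19.97706175  10.        ]
fR [275.1 212.1] [272.7 224.6]
fL [254.6 215.9] [289.1 211.9]
rR [271.2 192. ] [289.8 237.7]
rL [250.8 195.7] [306.2 224.4]
pFR [298.3 223.9] [244.5 237.7]
pFL [236.6 235.4] [293.9 200. ]
```

```bash
python3 - <<'E'
from h import *
goto([385,310,190],att(32)[0]); shot("wrist","pics/prA.png")
move_l([340,300,190],speed=200); shot("wrist","pics/prB.png"); print(get_obs()["t"])
E
```

```text
7.0583
```

View pics/prA.png

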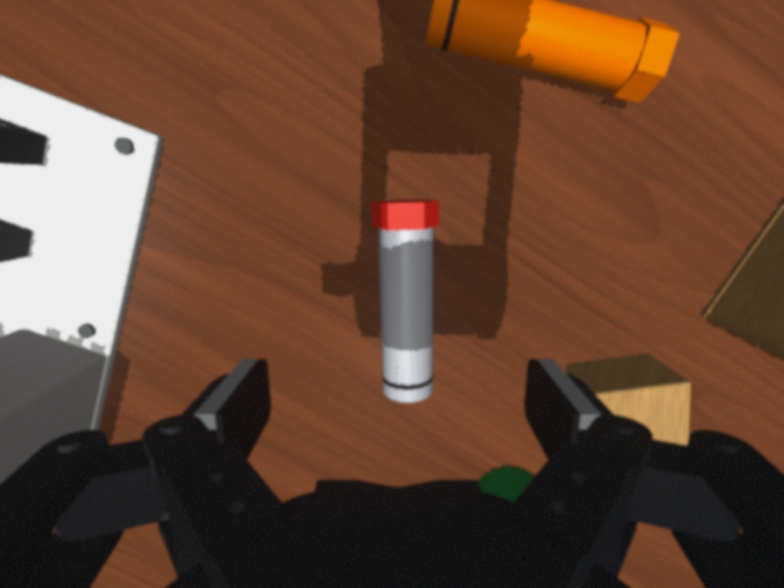

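View pics/prB.png

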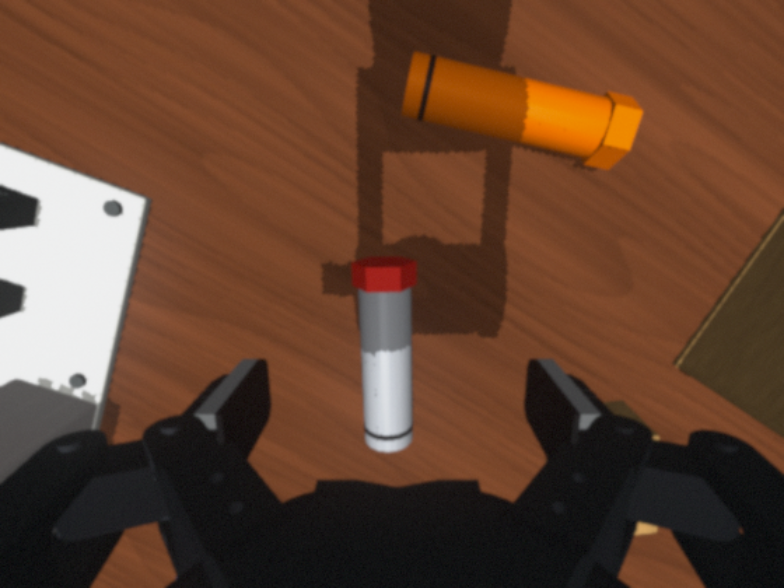

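```bash
python3 - <<'E'
from h import *
def C(f):
    d=np.load(f); return cam("wrist",{"tcp_pos":d["tcp"],"ee_rot":d["rot"]})
A=C("pics/prA.npz");B=C("pics/prB.npz")
q={}
for n,a,b in [("capedge",(406,228.5),(386,290.5)),("plain",(408,402.5),(388.5,451)),("ring",(407.5,385),(388,435.5))]:
    a=np.array(a)/1.4;b=np.array(b)/1.4; X,r=tri([(A,a),(B,b)]); xa,xb=onz(A,a,42),onz(B,b,42); q[n]=(xa+xb)/2
    print(n,X.round(1),np.round(r,2),xa.round(1),xb.round(1))
v=q["plain"]-q["capedge"]; print(np.linalg.norm(v),np.degrees(np.arctan2(v[1],v[0])))
h=v/np.linalg.norm(v); print("mid",q["plain"]-75*h,q["capedge"]+57*h)
E
```

```text
capedge [354.9 298.2  37.2] [0.8 0.8] [354.7 297.   42. ] [353.5 298.4  42. ]
plain [469.9 371.9  32.2] [0.04 0.04] [465.3 368.7  42. ] [463.8 368.4  42. ]
ring [455.5 362.4  36.3] [0.24 0.24] [453.1 360.5  42. ] [452.2 360.8  42. ]
131.2501166943623 32.66624028758502
mid [401.4509262  328.06198871  42.        ] [402.08219968 328.46673402  42.        ]
```

```bash
python3 - <<'E'
from h import *
tilt=18; r,z=att(32.5,tilt); h=np.array([np.cos(np.radians(32.5)),np.sin(np.radians(32.5)),0])
mid=np.array([401.8,328.2,0])
g=mid-4*h; tcpz=5.5
gz=tcpz+grasp_offset*np.cos(np.radians(tilt)); G=np.array([g[0],g[1],gz]); tcp=G+grasp_offset*z
print(tcp,gz)
goto(tcp+[0,0,90],r); print(get_obs()["tcp_pos"]-tcp-[0,0,90])
move_l(tcp+[0,0,40],speed=120); shot("wrist","pics/pg0.png")
move_l(tcp,speed=80); o=get_obs(); print(o["tcp_pos"]-tcp,o["wrist_force"])
grip(30,50); o=get_obs(); print(o["grip_width"],o["wrist_force"],o["t"])
shot("wrist","pics/pg1.png")
E
```

```text
[403.30007103 329.15565064   5.5       ] 23.284756854719372
[ 0.88898681 -0.02826111  0.33898035]
[0.21789927 0.12421868 0.12202962] [ 0.01542679  1.48154028 -0.36521437]
38.715947283981265 [-1.53685646 -1.54009234  5.53765329] 9.4083
```

View pics/pg1.png

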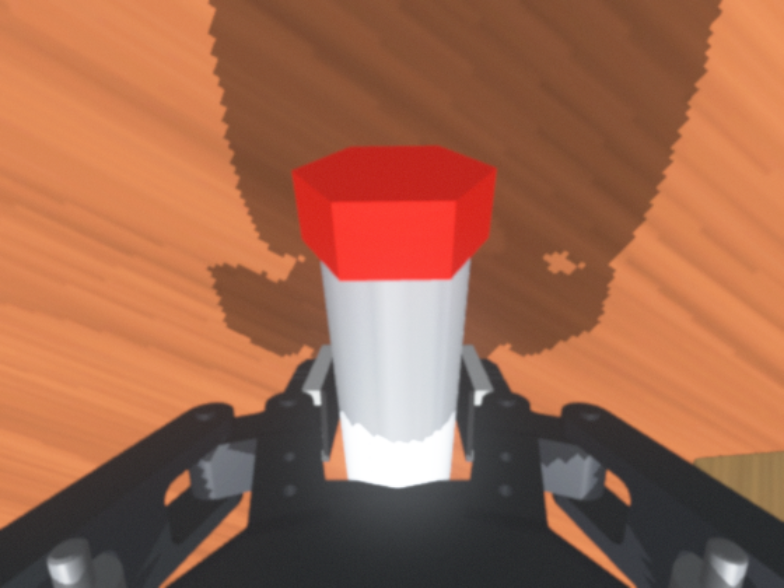

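```bash
python3 - <<'E'
from h import *
d=np.load("pics/pg1.npz"); c=cam("wrist",{"tcp_pos":d["tcp"],"ee_rot":d["rot"]})
h=np.array([np.cos(np.radians(32.5)),np.sin(np.radians(32.5)),0])
X=onz(c,np.array((395.5,279.5))/1.4,42); F=onz(c,np.array((395,201))/1.4,42)
print(X,F,np.linalg.norm(X-F),"mid",X+57*h,F+75*h,"tcp",d["tcp"])
for m in (X+57*h,F+75*h): print("mid-tcp along",(m-d["tcp"])[:2]@h[:2], "lat",np.cross(h[:2],(m-d["tcp"])[:2]))
# lift
move_l(np.array(d["tcp"])+[0,0,130],speed=150); o,_=shot("wrist","pics/pl.png"); print(o["wrist_force"],o["grip_width"],o["t"])
E
```

```text
[354.87476109 298.05689381  42.        ] [339.82024921 288.37713335  42.        ] 17.897935367596443 mid [402.94807351 328.68297148  42.        ] [403.07460765 328.67460398  42.        ] tcp [403.78670904 329.45236302   6.26812094]
mid-tcp along -1.1206918097350334 lat -0.19829969918779988
mid-tcp along -1.018469851895585 lat -0.2733435278181603
[ 0.25621845 -0.29390003 -4.02586001] 38.34525426843028 10.4833<stdin>:6: DeprecationWarning: Arrays of 2-dimensional vectors are deprecated. Use arrays of 3-dimensional vectors instead. (deprecated in NumPy 2.0)
```

View pics/pl.png

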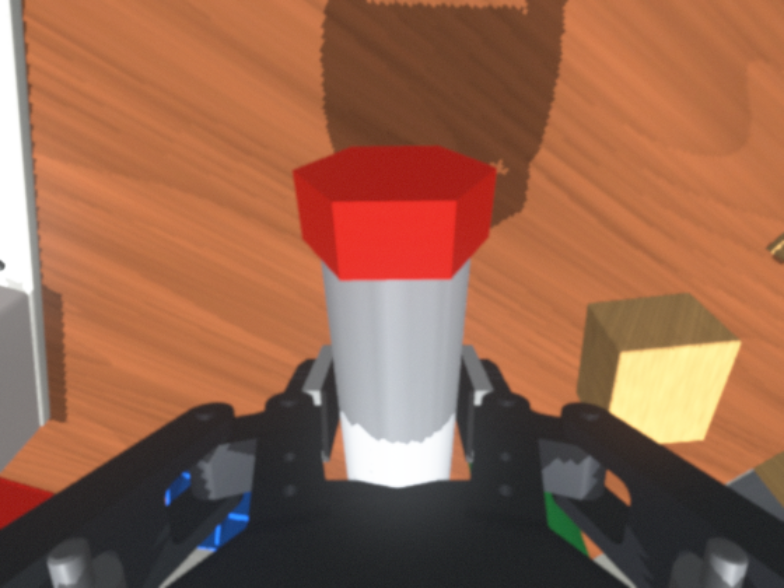

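```bash
python3 - <<'E'
from h import *
def C(f):
    d=np.load(f); return cam("wrist",{"tcp_pos":d["tcp"],"ee_rot":d["rot"]})
A=C("pics/stA.npz");B=C("pics/stB.npz")
a=lambda x,y:(205+(x+.5)/3.4-.5,175+(y+.5)/3.4-.5)
b=lambda x,y:(165+(x+.5)/3.4-.5,145+(y+.5)/3.4-.5)
y=np.radians(10.7);h=np.array([np.cos(y),np.sin(y),0]);seat=np.array([489.6,19.8,0])
for n,p,q in [("nose top front edge",(277,450),(279,481)),("bed front edge",(240,475),(232,513))]:
    print(n,tri([(A,a(*p)),(B,b(*q))]))
    for z in (78,86): print(z,(onz(A,a(*p),z)-seat)@h,(onz(B,b(*q),z)-seat)@h)
T=cam("top")
im=get_image("top"); cv2.imwrite("pics/topz.png",cv2.resize(im[120:240,200:320,::-1],None,fx=5,fy=5,interpolation=cv2.INTER_CUBIC))
for s in (175,165): print(s,proj(T,seat+s*h+[0,0,118]))
r,z=att(10.7,18)
for p in ([400,100,190],[411,6,150],[490,20,100],[490,20,40]): print(solve_ik(p,r))
E
```

```text
nose top front edge (array([578.12198327,  36.96611692,  85.01908983]), [np.float64(0.3508101778355392), np.float64(0.3508101778355224)])
78 95.02387272740528 93.6757494753816
86 89.91151738282915 89.27714667619522
bed front edge (array([587.05187189,  22.44471441,  95.84113001]), [np.float64(0.8199910190448996), np.float64(0.8199910190450509)])
78 107.30157404706101 107.61117141280513
86 101.93994477698256 102.90587650023596
175 [253.76717429 152.9929578 ]
165 [254.2982479  155.80578378]
[  2.3223085  -26.86786779 133.69762898   3.13584171  55.39025233
 -99.75537641]
[ -14.74842014  -23.27418391  136.02725428    9.79514775   51.30676706
 -120.51052337]
[  -9.77689376   -5.19354149  128.48410715    9.64526502   40.18136543
 -116.95046964]
[  -9.77689376    2.28554194  129.73571629   11.90535676   31.6023715
 -119.7322759 ]
```

View pics/topz.png

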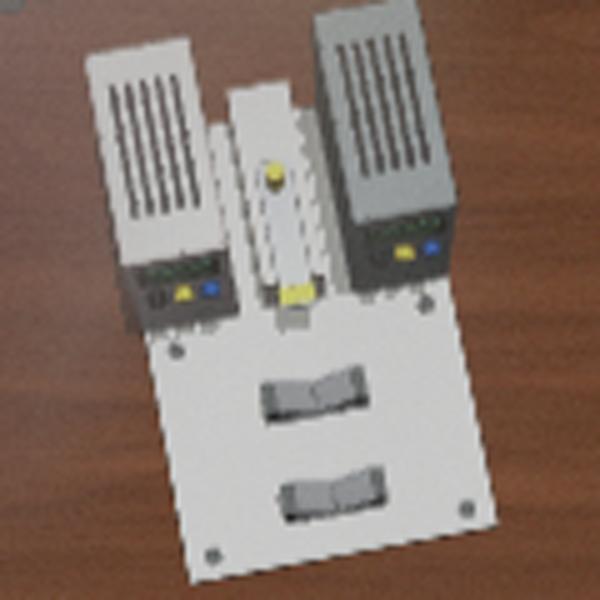

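```bash
cat > place.py <<'E'
from h import *
y=np.radians(10.7);h=np.array([np.cos(y),np.sin(y),0]);seat=np.array([489.6,19.8,0])
r,z=att(10.7,18)
t=seat+1.07*h
move_l([400,110,200],r,speed=250)
move_l(t-60*h+[0,0,120],speed=200)
move_l(t+[0,0,85],speed=150); o,_=shot("wrist","pics/pp.png"); base=o["wrist_force"]; print(base,o["tcp_pos"]-t,o["t"])
move_l(t+[0,0,44],speed=60); wait(.1); o=get_obs(); print(o["tcp_pos"]-t,o["wrist_force"])
zz=44
while zz>37.5:
    zz-=.6; move_l(t+[0,0,zz],speed=15); o=get_obs(); print(round(zz,1),(o["tcp_pos"]-t).round(2),(o["wrist_force"]-base).round(1))
    if (o["wrist_force"]-base)[2]>2.5: break
print(get_obs()["t"]); shot("wrist","pics/pp2.png")
E
python3 place.py
```

```text
[ 0.22346826  0.62313111 -4.00631307] [-0.29097979  0.74934357 85.28716679] 13.0833
[ 0.52349868 -0.04586852 44.46655365] [-0.17876261 -0.25617716 -5.17108996]
43.4 [1.20e-01 2.00e-02 4.36e+01] [ 0.8 -0.3 -1.7]
42.8 [-8.000e-02  2.000e-02  4.274e+01] [-0.1 -0.8 -0.6]
42.2 [-6.000e-02  2.000e-02  4.214e+01] [-1.1 -0.5 -0.3]
41.6 [ 0.18 -0.1  41.7 ] [-0.4 -0.9 -0.7]
41.0 [ 0.48 -0.21 41.33] [ 0.1 -1.4  0.5]
40.4 [ 0.67 -0.29 40.91] [-0.9 -2.5  4. ]
15.5667
```

View pics/pp2.png

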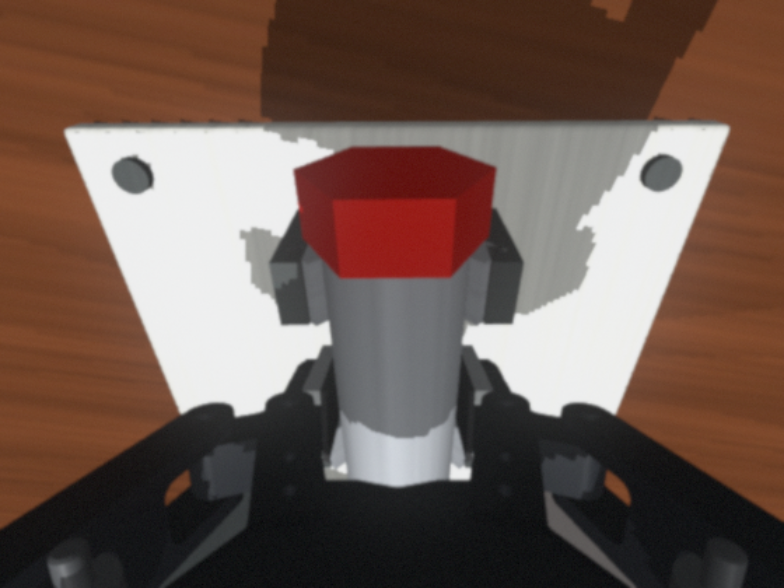

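```bash
python3 - <<'E'
from h import *
d=np.load("pics/pp2.npz"); c=cam("wrist",{"tcp_pos":d["tcp"],"ee_rot":d["rot"]})
y=np.radians(10.7);h=np.array([np.cos(y),np.sin(y),0]);seat=np.array([489.6,19.8,0]);n=np.array([-h[1],h[0],0])
E=onz(c,np.array((396,276.5))/1.4,76)-seat
L=onz(c,np.array((281.5,323.5))/1.4,51)-seat;R=onz(c,np.array((516,323.5))/1.4,51)-seat
P=[onz(c,np.array(p)/1.4,10)-seat for p in ((66,128),(729,127))]
for v in (E,L,R,*P): print((v@h).round(1),(v@n).round(1))
E
```

```text
-56.9 -0.3
-25.2 -35.8
-25.2 36.7
-74.2 -108.4
-74.5 108.2
```

```bash
python3 - <<'E'
from h import *
grip(62); o=get_obs(); print(o["grip_width"],o["wrist_force"],o["tcp_pos"])
p=o["tcp_pos"]; move_l(p+[0,0,50],speed=80); move_l(p+[-40,-8,110],speed=200)
shot("wrist","pics/rel.png"); print(get_obs()["t"])
E
```

```text
62.17506796504031 [ 0.58707791 -0.25222345  0.57806614] [490.96590651  20.11168578  40.65897339]
17.3083
```

View pics/rel.png

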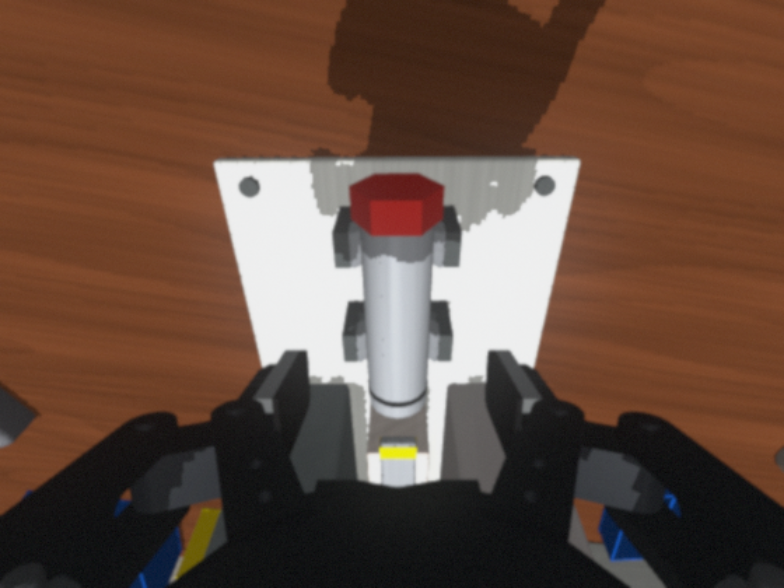

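```bash
python3 - <<'E'
from h import *
d=np.load("pics/rel.npz"); c=cam("wrist",{"tcp_pos":d["tcp"],"ee_rot":d["rot"]})
y=np.radians(10.7);h=np.array([np.cos(y),np.sin(y),0]);seat=np.array([489.6,19.8,0]);n=np.array([-h[1],h[0],0])
v=onz(c,np.array((397,235))/1.4,76)-seat; print("cap edge",v@h,v@n)
r,z=att(-18.8,18); y=np.radians(-18.8);h=np.array([np.cos(y),np.sin(y),0]); C=np.array([390,-307.8,0])
t=C-22*h; t[2]=6+grasp_offset*np.cos(np.radians(18)); t=t+grasp_offset*z; print(t)
o=get_obs(); move_l(o["tcp_pos"]+[-40,-60,40],speed=250)
goto(t+[0,0,90],r); shot("wrist","pics/hg.png"); print(get_obs()["t"])
y=np.radians(10.7);h=np.array([np.cos(y),np.sin(y),0]);n=np.array([-h[1],h[0],0]);r,z=att(10.7,18)
for x,zz in ((-12,92),(-12,123),(-150,123),(-80,92),(-12,210),(-80,220)):
    p=seat+x*h-18*n+[0,0,zz]; print(x,zz,p,solve_ik(p,r))
E
```

```text
cap edge -56.79252755306552 -0.12592242554680128
[ 374.64404054 -302.57240499    6.        ]
18.8833
-12 92 [ 4.81150646e+02 -1.15029722e-01  9.20000000e+01] [ -12.95483014   -5.44930846  129.78270532   11.20808481   39.63356622
 -121.29281883]
-12 123 [ 4.81150646e+02 -1.15029722e-01  1.23000000e+02] [ -12.95483014   -8.9143697   128.7611645    10.27364376   44.0417882
 -120.03954885]
-150 123 [345.5500796  -25.73702265 123.        ] [ -25.50931297  -33.24324409  144.78934955   12.96310098   54.46591441
 -132.46969069]
-80 92 [414.33297535 -12.74035957  92.        ] [ -17.86705047  -15.6385374   138.01316742   12.65869254   42.3997638
 -126.79349783]
-12 210 [ 4.81150646e+02 -1.15029722e-01  2.10000000e+02] [ -12.95483014  -16.45020362  124.44630917    8.62838452   55.73393857
 -117.49945371]
-80 220 [414.33297535 -12.74035957 220.        ] [ -17.86705047  -28.05491127  131.12165181    9.69345976   61.3544326
 -122.05753739]
```

View pics/hg.png

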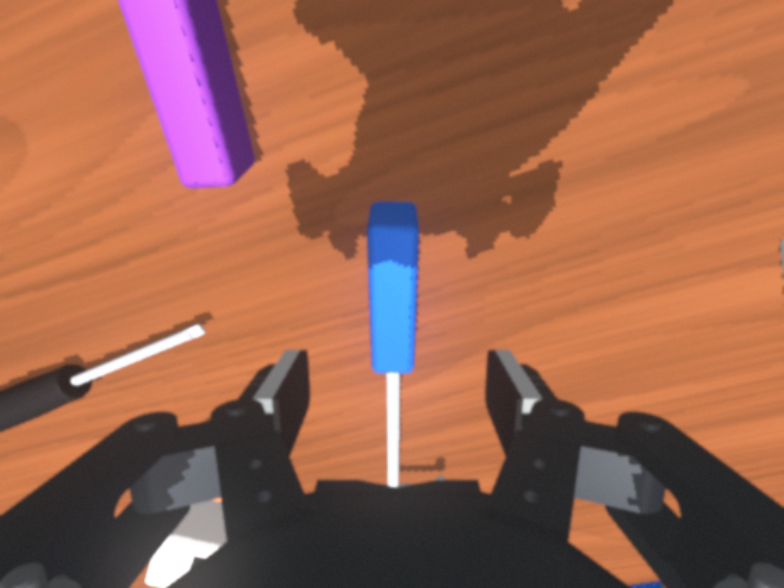

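```bash
python3 - <<'E'
from h import *
d=np.load("pics/hg.npz"); c=cam("wrist",{"tcp_pos":d["tcp"],"ee_rot":d["rot"]})
y=np.radians(-18.8);h=np.array([np.cos(y),np.sin(y),0])
F=onz(c,np.array((392.5,372.5))/1.4,36); Rr=onz(c,np.array((400.,480))/1.4,18); print("front",F, "centre",F-45*h)
e0=onz(c,np.array((393,376))/1.4,18);e1=onz(c,np.array((392.5,480))/1.4,18);v=e1-e0;print("rod yaw",np.degrees(np.arctan2(v[1],v[0])))
C=F-45*h; C[2]=0
r,z=att(-18.8,18); t=C-22*h; t[2]=6+grasp_offset*np.cos(np.radians(18)); t=t+grasp_offset*z; print(t)
move_l(t+[0,0,50],speed=150); move_l(t,speed=80); o=get_obs(); print(o["tcp_pos"]-t,o["wrist_force"])
grip(15,90); o,_=shot("wrist","pics/hg1.png"); print(o["grip_width"],o["wrist_force"],o["tcp_pos"],o["ee_rot"],o["t"])
E
```

```text
front [ 430.62073184 -322.3238196    36.        ] centre [ 388.02151513 -307.82186332   36.        ]
rod yaw -19.192908966780877
[ 372.66555567 -302.5942683     6.        ]
[ 0.30603902 -0.42268815  0.37569829] [-0.40266359 -0.74169295 -0.56446795]
22.807594045043817 [-2.36339507  1.29065521  6.48275225] [ 373.10736316 -303.25192303    6.81887281] [1.61922974e+02 5.36700282e-02 7.12002841e+01] 20.5083
```

View pics/hg1.png

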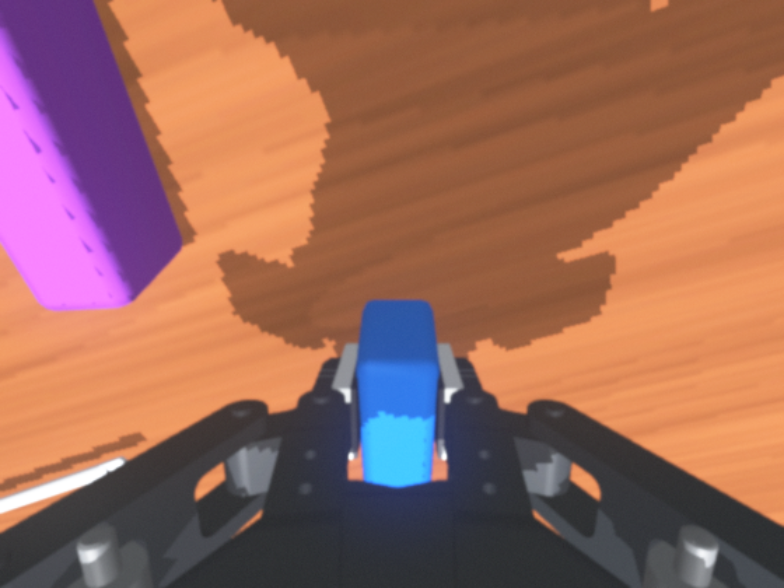

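```bash
python3 - <<'E'
from h import *
d=np.load("pics/hg1.npz"); c=cam("wrist",{"tcp_pos":d["tcp"],"ee_rot":d["rot"]})
y=np.radians(-18.8);h=np.array([np.cos(y),np.sin(y),0]);n=np.array([-h[1],h[0],0])
X=onz(c,np.array((398,367))/1.4,36)+45*h; v=X-d["tcp"]; print("centre rel tcp along,lat:",v@h,v@n, "bottom-rear", (onz(c,np.array((396,300))/1.4,0)+45*h-d["tcp"])@h)
move_l(d["tcp"]+[0,0,60],speed=80); wait(.2); o,_=shot("wrist","pics/hl.png"); print(o["wrist_force"],o["moment"],o["grip_width"])
for cm,b in (("top",(300,150,420,270)),("scene",(120,200,260,320))):
    im=get_image(cm); np.save(f"pics/hl_{cm}.npy",im); cv2.imwrite(f"pics/hl_{cm}.png",cv2.resize(im[b[1]:b[3],b[0]:b[2],::-1],None,fx=5,fy=5,interpolation=cv2.INTER_CUBIC))
print(get_obs()["tcp_pos"],get_obs()["t"])
E
```

```text
centre rel tcp along,lat: 18.32236279167918 0.7304562409032542 bottom-rear 20.503131085724842
[-0.44313613  0.12018385 -1.28021861] [0.06571985 0.26775147 0.02539851] 22.764257560867595
[ 372.94615119 -303.02364677   66.41552348] 21.8167
```

View pics/hl_top.png

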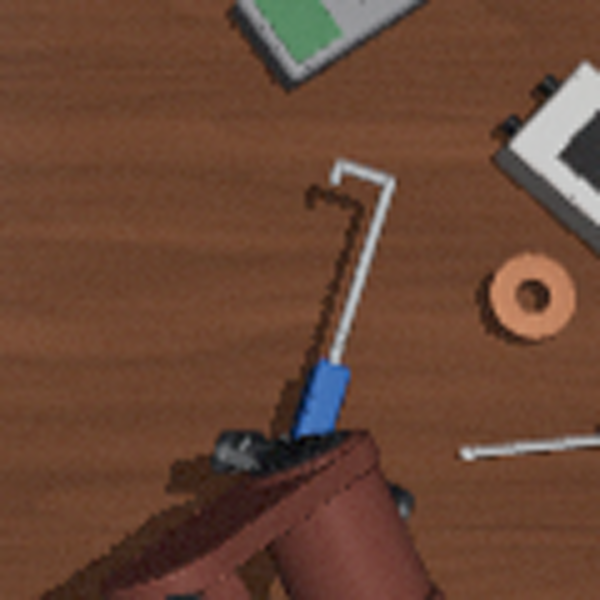

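View pics/hl_scene.png

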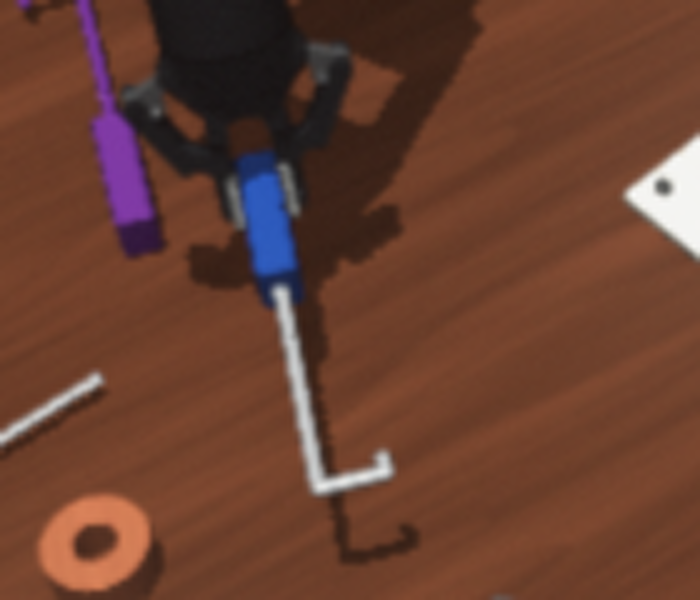

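View pics/hl.png

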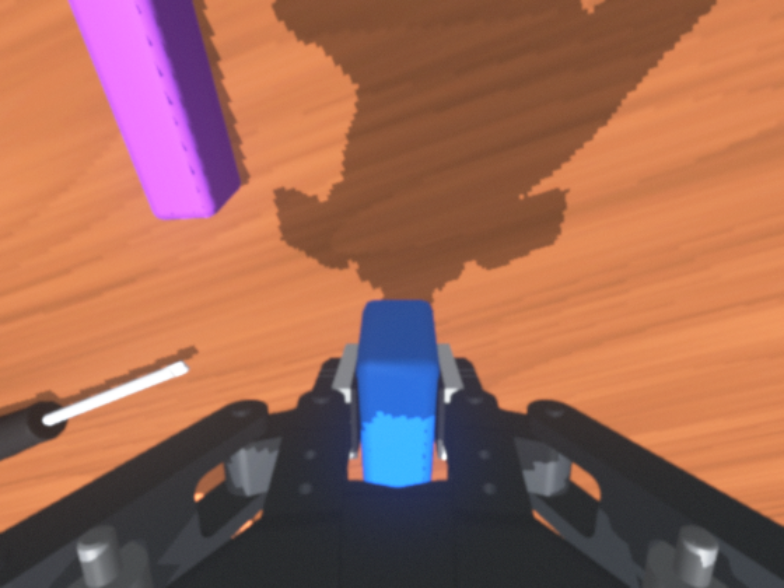

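```bash
python3 - <<'E'
from h import *
T=cam("top");S=cam("scene")
tp=lambda x,y:(300+(x+.5)/5-.5,150+(y+.5)/5-.5); sp=lambda x,y:(120+(x+.5)/5-.5,200+(y+.5)/5-.5)
y=np.radians(-18.8);h=np.array([np.cos(y),np.sin(y),0]);n=np.array([-h[1],h[0],0]); tcp=np.array([372.95,-303.02,66.4])
for m,a,b in (("bend",(392,182),(320,488)),("corner",(341,162),(388,473)),("rod root",(337,362),(282,292))):
    X,r=tri([(T,tp(*a)),(S,sp(*b))]); v=X-tcp; print(m,X.round(1),np.round(r,1),"rel",(v@h).round(1),(v@n).round(1),v[2].round(1))
for X in (tcp+(18.7+180)*h+[0,0,11.2],tcp+(18.7+180)*h+36*n+[0,0,11.2]): print(proj(T,X),proj(S,X))
print([tp(392,182),tp(341,162),sp(320,488),sp(388,473)])
E
```

```text
bend [ 559.2 -368.8   75.4] [2.6 2.6] rel 197.5 -2.2 9.0
corner [ 572.7 -334.5   76.8] [2.3 2.3] rel 199.3 34.6 10.4
rod root [ 434.4 -326.6   77.5] [2.7 2.7] rel 65.7 -2.5 11.1
[376.87892944 185.03292619] [183.37738056 297.00691023]
[366.77683616 181.70856212] [196.80603608 293.81849348]
[(378.0, 186.0), (367.8, 182.0), (183.6, 297.2), (197.2, 294.2)]
```

```bash
cat > st.py <<'E'
from h import *
yy=np.radians(10.7);h=np.array([np.cos(yy),np.sin(yy),0]);n=np.array([-h[1],h[0],0]);seat=np.array([489.6,19.8,0]);r,z=att(10.7,18)
def P(x,y,z): return seat+x*h+y*n+[0,0,z]
def both(tag,bt=(190,110,330,230),bs=(230,170,400,310)):
    for cm,b in (("top",bt),("scene",bs)):
        im=get_image(cm); cv2.imwrite(f"pics/{tag}_{cm}.png",cv2.resize(im[b[1]:b[3],b[0]:b[2],::-1],None,fx=4,fy=4,interpolation=cv2.INTER_CUBIC))
E
python3 - <<'E'
from st import *
o=get_obs(); p=o["tcp_pos"]
move_l(p+[0,0,175],speed=220)
move_l(P(-30,-18,240),r,speed=200)
move_l(P(-8.5,-18,235),speed=100); wait(.2)
o=get_obs(); print(o["tcp_pos"]-P(-8.5,-18,235),o["ee_rot"]-r,o["grip_width"],o["t"]); both("ha")
E
```

```text
[-0.37841588 -0.18097472 -0.00532131] [ 0.01163504 -0.0010166  -0.02129213] 22.931140608439225 25.0417
```

View pics/ha_top.png

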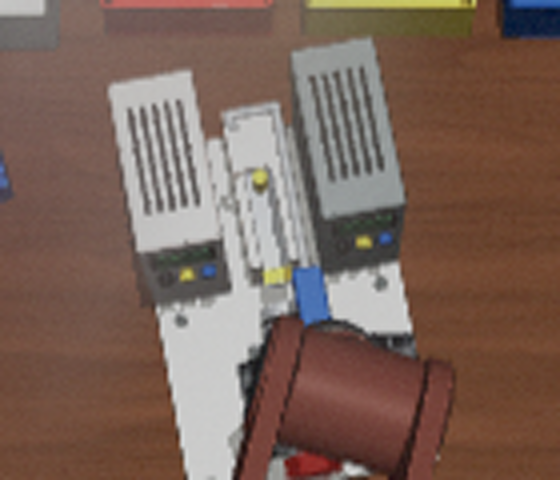

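View pics/ha_scene.png

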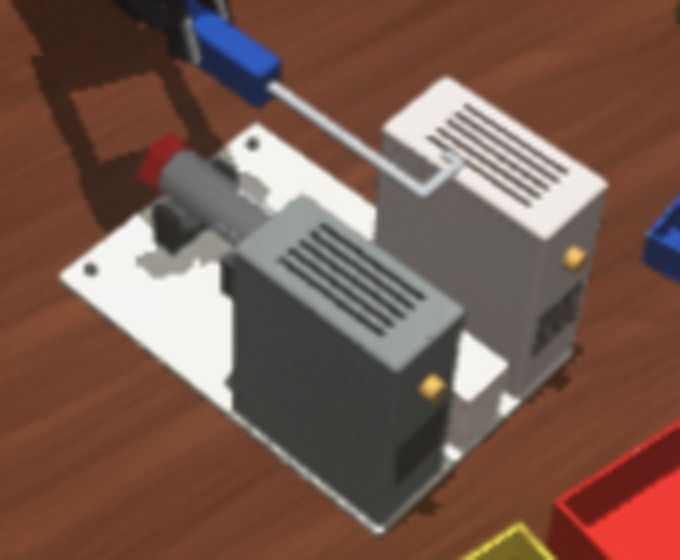

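```bash
python3 - <<'E'
from st import *
T=cam("top");S=cam("scene")
for q in (P(190,-18,246),P(190,18,246),P(175,0,118)):
    print(((proj(T,q)-[190,110])*4).round(0),((proj(S,q)-[230,170])*4).round(0))
move_l(P(-8.5,-18,150),speed=120); move_l(P(-8.5,-18,122),speed=80); o=get_obs(); print(o["wrist_force"],o["t"])
both("hb",bt=(220,110,320,210)); shot("wrist","pics/hbw.png")
for q in (P(190,-18,133),P(190,18,133),P(175,0,118)):
    print(((proj(T,q)-[220,110])*4).round(0))
E
cd pics; python3 -c "
import cv2;a=cv2.imread('hb_top.png');cv2.imwrite('hb_top.png',cv2.resize(a,None,fx=1.45,fy=1.45,interpolation=cv2.INTER_CUBIC))"
```

```text
[269. 102.] [422. 190.]
[224. 110.] [458. 161.]
[255. 172.] [409. 284.]
[ 0.5183138   0.92619599 -2.21666634] 26.5
[152. 146.]
[110. 154.]
[135. 172.]
```

View pics/hb_top.png

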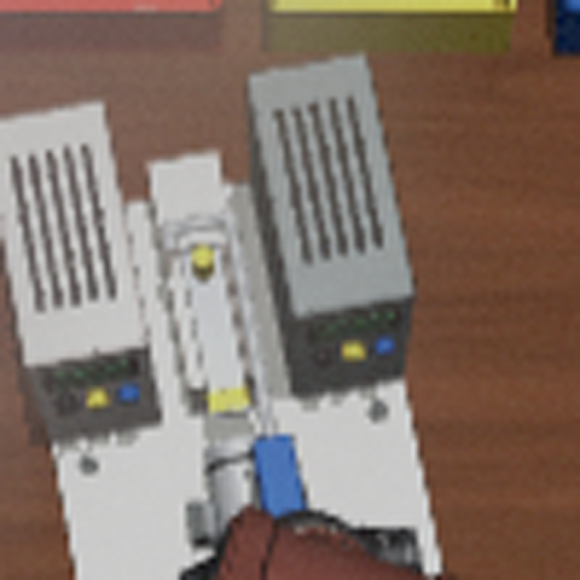

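```bash
python3 - <<'E'
from st import *
b=get_obs()["wrist_force"]
for zz in (112,104,98,92): 
    move_l(P(-8.5,-18,zz),speed=60); o=get_obs(); print(zz,(o["wrist_force"]-b).round(1))
    if np.linalg.norm(o["wrist_force"]-b)>6: break
both("hc",bt=(220,110,320,210)); print(o["t"])
E
cd pics; python3 -c "
import cv2;a=cv2.imread('hc_top.png');cv2.imwrite('hc_top.png',cv2.resize(a,None,fx=1.45,fy=1.45,interpolation=cv2.INTER_CUBIC))"
```

```text
112 [ 0.2 -0.3  0.2]
104 [-1.   0.4  0.3]
98 [-1.4  0.8 -0.9]
92 [-0.3  0.7 -1.1]
27.75
```

View pics/hc_top.png

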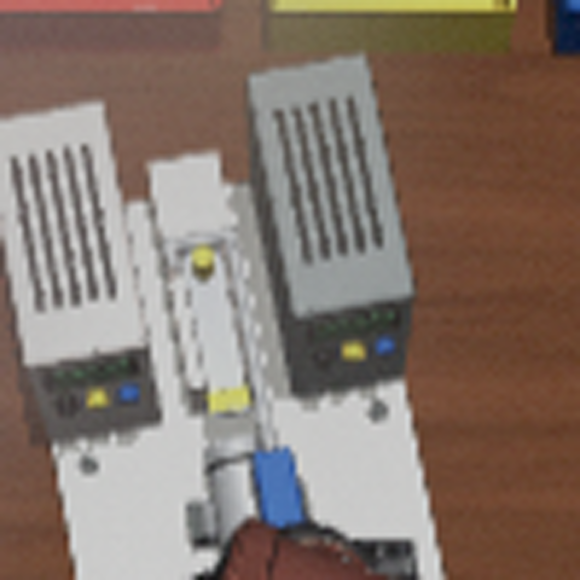

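View pics/hc_scene.png

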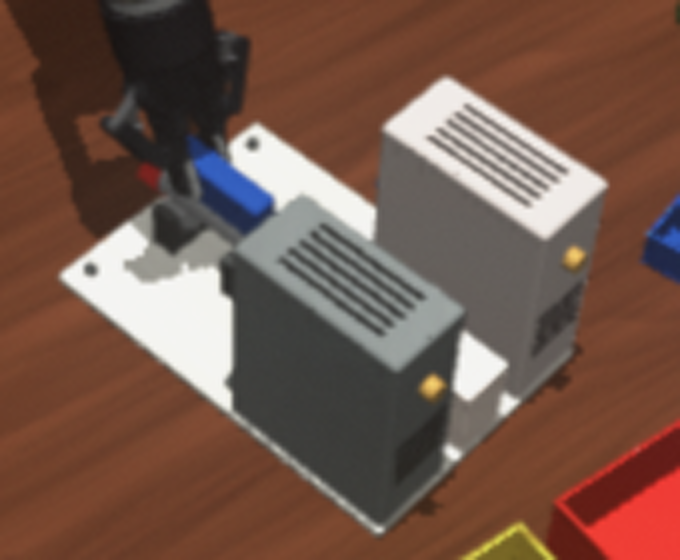

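```bash
python3 - <<'E'
from st import *
b=get_obs()["wrist_force"]
def f(): return ((get_obs()["wrist_force"]-b)@h).round(1)
for x in (-14,-25,-40,-55,-65): move_l(P(x,-18,92),speed=60); o=get_obs(); print(x,f(),(o["wrist_force"]-b).round(1),round((o["tcp_pos"]-seat)@h,1))
x=-65
while x>-79:
    x-=1.5; move_l(P(x,-18,92),speed=20); v=f(); print(x,v,round((get_obs()["tcp_pos"]-seat)@h,1))
    if v>11: break
both("hd",bt=(220,110,320,210)); print(get_obs()["t"])
E
cd pics; python3 -c "
import cv2;a=cv2.imread('hd_top.png');cv2.imwrite('hd_top.png',cv2.resize(a,None,fx=1.45,fy=1.45,interpolation=cv2.INTER_CUBIC))"
```

```text
-14 -0.3 [-0.1 -1.  -1.7] -14.0
-25 0.8 [ 0.9 -0.2 -2. ] -25.1
-40 -0.7 [-0.6 -0.5 -2.1] -40.7
-55 0.1 [ 0.1  0.1 -1.2] -55.6
-65 -0.3 [-0.3 -0.3 -2.4] -65.5
-66.5 1.6 -66.5
-68.0 1.2 -68.0
-69.5 1.1 -69.6
-71.0 1.7 -71.1
-72.5 1.0 -72.7
-74.0 5.0 -73.5
-75.5 10.5 -73.6
-77.0 12.8 -73.6
31.65
```

View pics/hd_top.png

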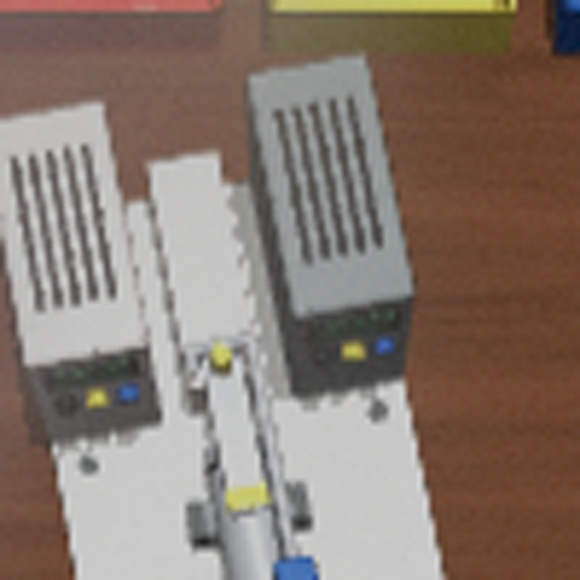

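```bash
python3 - <<'E'
from st import *
b=get_obs()["wrist_force"]
move_l(P(-69,-18,92),speed=30); print(get_obs()["wrist_force"])
move_l(P(-69,-18,125),speed=60); print(get_obs()["wrist_force"])
move_l(P(-69,-18,235),speed=180); both("he",bt=(220,110,320,210))
rh,_=att(-18.8,18); q=np.array([373.1,-303.2,0])
move_l(q+[0,0,235],rh,speed=220); move_l(q+[0,0,40],speed=180); wait(.2)
both("hf",bt=(300,150,420,270),bs=(120,200,260,320)); o=get_obs(); print(o["tcp_pos"],o["grip_width"],o["t"]); shot("wrist","pics/hfw.png")
E
cd pics; python3 -c "
import cv2;a=cv2.imread('he_top.png');cv2.imwrite('he_top.png',cv2.resize(a,None,fx=1.45,fy=1.45,interpolation=cv2.INTER_CUBIC))"
```

```text
[ 0.2726732  -0.5136676  -2.08244233]
[-0.07504524 -0.30951897 -3.29365281]
[ 373.46041129 -303.70337684   40.76769402] 22.594187916317143 36.6583
```

View pics/hfw.png

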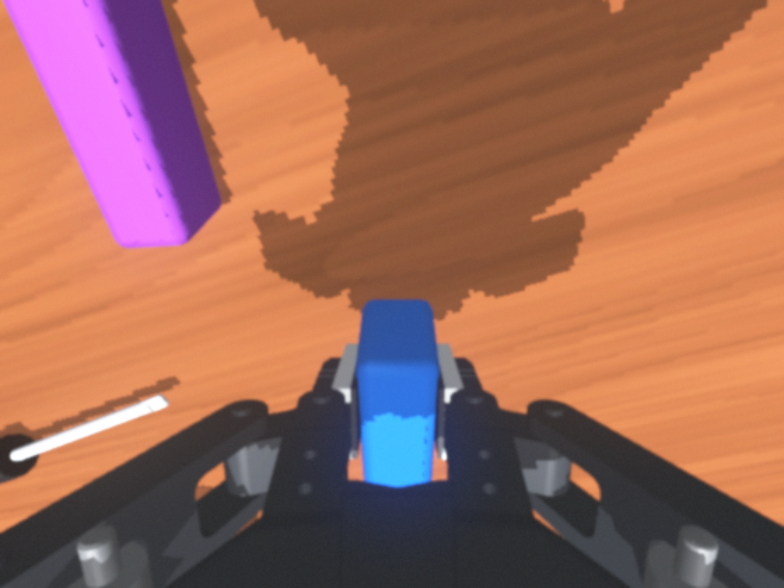

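View pics/hf_scene.png

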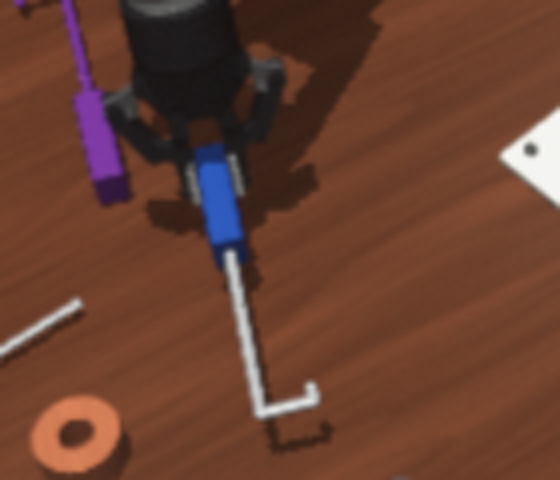

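The grip on the handle hasn't shifted and the rod is level. Lowering it now.

```bash
python3 - <<'E'
from st import *
q=np.array([373.1,-303.2,0]); b=get_obs()["wrist_force"]
move_l(q+[0,0,11],speed=80); zz=11
while zz>5:
    zz-=.7; move_l(q+[0,0,zz],speed=15); o=get_obs(); d=(o["wrist_force"]-b); print(round(zz,1),o["tcp_pos"][2].round(2),d.round(1))
    if d[2]>1.8 : break
grip(50); p=get_obs()["tcp_pos"]; print(get_obs()["grip_width"])
move_l(p+[0,0,60],speed=100); move_l(p+[-30,-60,200],speed=220); wait(.3)
print(get_obs()["t"])
for cm in ("top","scene"):
    im=get_image(cm); cv2.imwrite(f"pics/fin_{cm}.png",cv2.resize(im[:,:,::-1],None,fx=1.4,fy=1.4,interpolation=cv2.INTER_CUBIC))
im=get_image("top")[110:240,210:320,::-1]; cv2.imwrite("pics/fin_z.png",cv2.resize(im,None,fx=4.5,fy=4.5,interpolation=cv2.INTER_CUBIC))
E
```

```text
10.3 10.83 [-0.5 -0.2 -0.3]
9.6 9.74 [ 0.3 -0.5 -0.7]
8.9 8.83 [-0.4 -0.2 -0.7]
8.2 8.12 [-0.2 -0.7 -0.5]
7.5 7.65 [ 0.8 -0.4 -0.3]
6.8 7.33 [-3.1  1.3  4.8]
50.00657712866631
41.0083
```

View pics/fin_top.png

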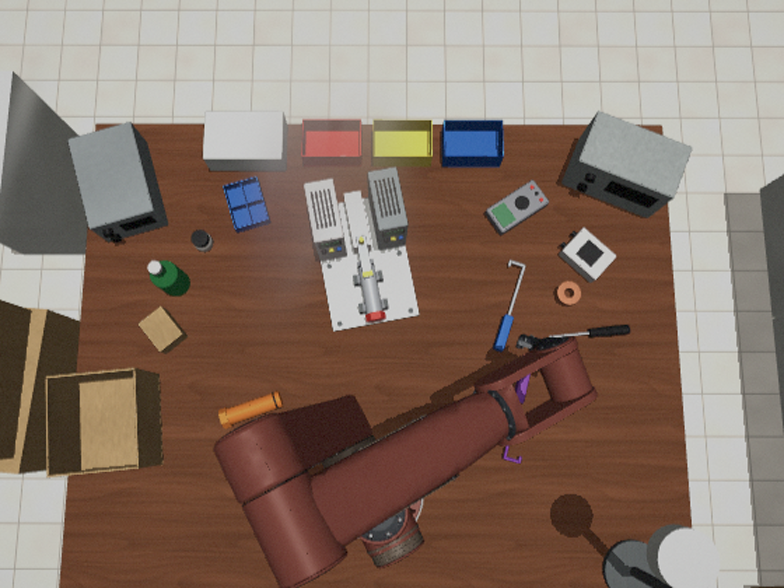

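View pics/fin_scene.png

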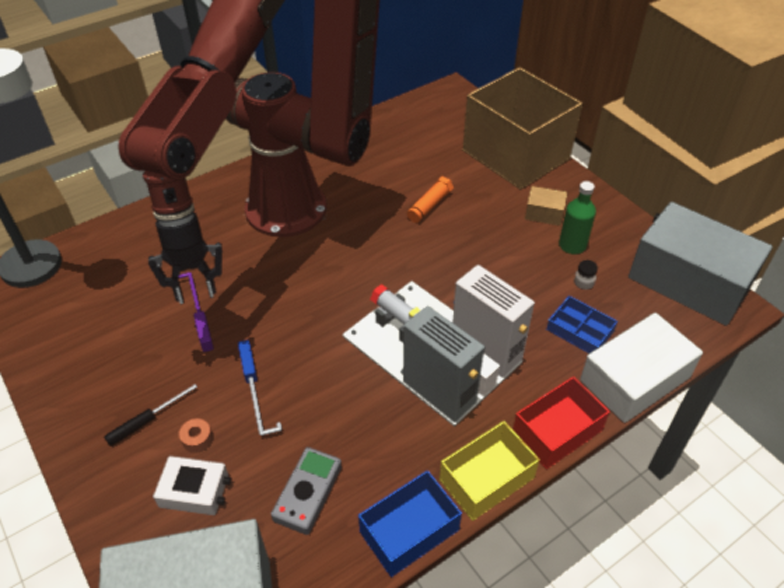

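View pics/fin_z.png

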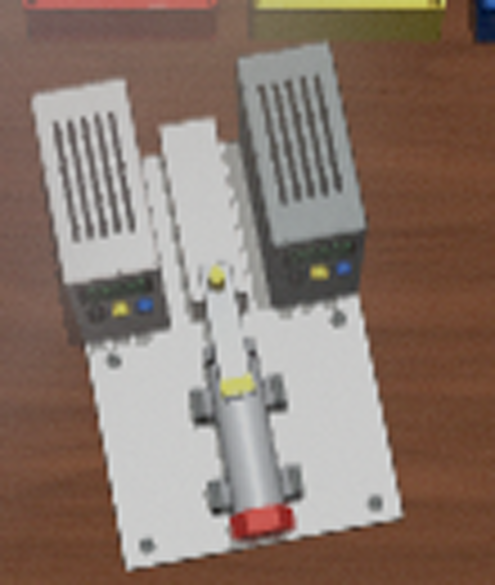

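```bash
python3 - <<'E'
from st import *
goto([400,0,300],att(10.7)[0]); shot("wrist","pics/finw.png"); print(get_obs()["t"])
E
```

```text
42.6167
```

View pics/finw.png

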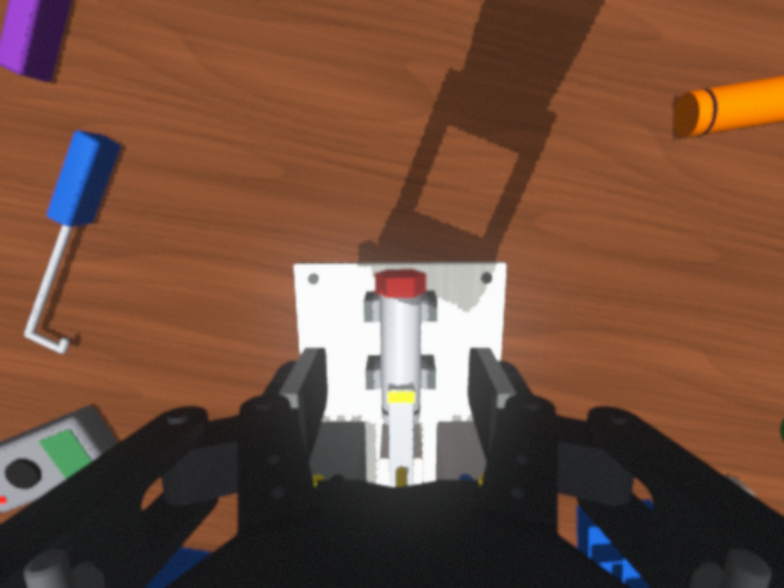

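```bash
python3 - <<'E'
from st import *
d=np.load("pics/finw.npz"); c=cam("wrist",{"tcp_pos":d["tcp"],"ee_rot":d["rot"]})
for m,p,zz in (("nose",(400.5,391.5),86),("cap edge",(400.5,297.5),76)):
    v=onz(c,np.array(p)/1.4,zz)-seat; print(m,(v@h).round(1),(v@n).round(1))
sign_off(); print(get_obs()["t"])
E
```

```text
nose 31.0 -0.0
cap edge -56.3 -0.1
the job is handed in; nothing more can be done
the job is handed in; nothing more can be done
```

The job is done and handed in at about 43 s of the 72 s limit. No verdict was reported.

- **Probe:** I lowered the silver probe with the red cap into the V-blocks and let go of it. The inner edge of the cap measured -56.3 mm along the V in the last wrist view, against -57 ideal. So the tube is centred to within about 1 mm, and the cap is clear of the front block.
- **Bolt:** I lowered the blue hook over the yellow post from above and pulled. The hook came to a hard stop with the force rising to 12.8 N, and the post then was where "fully home" puts it, a pull of about 60 mm. The last wrist view put the bolt nose at 31 mm behind the seat instead of 28. That 3 mm is within my camera reading error at this range, and I trust the hard stop more.
- **Hook and surroundings:** I laid the hook back flat on the bench where it started, clear of the station. The last top and scene pictures showed nothing else moved or knocked, and the robot touching nothing.
- **Disagreement between views:** the top camera read the station about 2 to 4 mm off from the wrist camera, so I worked from the wrist measurements.

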